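Hold the code reader down on its sprung mounting stand

TASK

Pick up the small code reader, set it squarely on top of the mounting stand's sprung pad, edges flush with the pad's and its window facing the stand's open front, and hold it down with a steady push of about 10 newtons so that a colleague can screw it on from underneath. Keep hold of it: push steadily for at least three seconds and finish while still gripping and pressing, without ever bottoming the pad's springs, and leave the other things on the worktop where they are.

Things in the scene. Friction and masses are not known exactly. Their poses are not given: they have to be found in the camera images.
- reader: Loose code reader head, a black rounded block 37 (x) by 62 (y) by 30 (z) mm, about 90 g, lying on the worktop on its underside. Origin: centre of the underside; x across the short side, y along the long side, z up. The window is a grey panel on one long side, the -x face. Easily gripped from above across the 37 mm.
- reader_window (a point): Centre of the reader's window: on the reader's -x face, 18 mm from its middle and 15 mm above its underside.
- stand: Mounting stand of plain aluminium, bolted to the worktop: foot 100 (x) by 90 (y) by 8 mm, an upright column at the rear (+x) and an arm plate 72 mm wide overhanging from it to the front, top at 56 mm, x from -25 to 45 mm. Its open front is the -x side, away from the column. Nothing but the sprung pad rises above the arm plate. Origin: centre of the foot's underside, on the worktop; z up.
- pad_top (a point): Centre of the top face of the stand's sprung pad, a steel plate 37 (x) by 62 (y) by 6 mm, the reader's own outline, straight above the stand's origin, its top 82 mm above the worktop when unloaded. Axes as the stand's: -x to the open front, z up. It moves with the pad.
- pad (a joint): How far the sprung pad is pushed down, in m: 0 unloaded (0.0003 under its own weight), 0.014 fully down (springs bottomed). Spring 1500 N/m, no preload: a push of 10 N sinks it 6.7 mm, 20 N about bottoms it.
- tip_box: Bystander: white lidded box 92 x 122 x 50 mm, origin under its centre. Leave alone.
- long_carton: Bystander: flat long white carton 75 x 190 x 26 mm, origin under its centre. Leave alone.
- tray: Bystander: shallow empty white tray 78 x 138 x 30 mm, to the right of the large bench analyser (374 x 270 mm, 334 mm tall, centred about x 0.57, y -0.02, not to be touched), origin under its centre. Leave alone.
- tube_rack: Bystander: grey empty tube rack 62 x 180 x 56 mm, origin under its centre. Leave alone.
Things that resemble listed ones, but are neither listed nor needed, are in the scene too. Of the things shaped like the stand, the aluminium one is meant. Several things look just like the reader: the one meant starts nearest to the robot's base.

How it is judged:
On the way, in this order (a step that is already met when the one before it is completed fails the run):
1. the reader is lifted clear of the worktop, not yet on the stand (height (world z) of reader above 0.03 m and contact force between reader and stand below 0.1 N), for 0.1 s.
2. the reader sits squarely on the pad, window to the stand's open front, gripped and pressed down with 6 to 15 N, for 3 s without a break (contact force between reader and stand between 6 and 15 N and horizontal distance between reader and pad_top below 0.0035 m and angle between the x axis of reader and the x axis of pad_top, either way round below 0.08 rad and angle between reader's own z axis and vertical below 0.08 rad and x of reader_window in the frame of pad_top below -0.01 m and value of joint pad between 0.0035 and 0.011 m and contact force between the fingers and reader above 1 N and linear speed of reader below 0.01 m/s), for 3 s.
At the end, for the whole second after the job is handed in: The reader is still gripped and pressed on the sprung pad with 6 to 15 N (pad pushed down 3.5 to 11 mm), centred within 3.5 mm, square within 0.08 rad, level within 0.08 rad, window towards the stand's open front, at rest; the program ends while holding it so (all of step 2); the arm keeps its last pose, push and grip.
It fails at once if the pad's springs are bottomed (value of joint pad above 0.0135 m).
It fails at once if a bystander is moved by more than 20 mm (distance of any of tip_box, long_carton, tray, tube_rack from where it was at the start of the episode above 0.02 m).
It also fails if it takes over 45 s, if anything falls off the work surface, if the arm or the gripper's body presses on something with over 40 N, if the wrist force passes 120 N, or if a joint passes its speed limit or range.

ROBOT

A 7-joint arm with a two-finger parallel gripper is mounted at the origin on a cart in front of the work surface, level with it; the furniture and walls round the work are solid. World frame = base frame: x ahead of the robot, y to its left, z up, the work surface at z = 0. Lengths are in m, angles in rad, forces in N, time in s.
With the tool pointing down it reaches from about 0.425 to 0.925 m from the base axis. Payload 6.8 kg.
Tool frame: the origin (TCP) lies between the finger pads; the fingertips stand 17 mm ahead of it and the grasp point (between the pads) lies 2 mm behind it; z points along the fingers, y is the direction in which the jaws open and shut (so a half turn about z gives the same grasp; the last joint's range is limited). The gripper opens to 85 mm and grips with 20 to 120 N. Pads are 22 mm wide; open, the fingers measure 114 mm over their backs; the gripper's body (76 mm by 85 mm) begins 54 mm behind the grasp point. The pads swing forward as they close: fully open they stand 13 mm farther back than shut.
Start: joints at [1.079, 0.477, 0.022, 1.555, -0.011, 1.109, -0.083], TCP at [0.253, -0.626, 0.248] pointing down, gripper open.
Joint ranges: [-2.96, 2.96], [-0.34, 2.1], [-1.41, 1.46], [0.24, 2.44], [-1.37, 4.51], [0.17, 1.92], [-2.96, 2.96]. Speed limits (rad/s): [2.39, 2.39, 3.14, 3.14, 3.14, 3.14, 3.14].

INTERFACE

Orientations are given as a unit quaternion [w, x, y, z].
In Python, from station import bot gives the robot as it stands. The module is installed in compiled form; this text tells all that it offers.
- The arm moves only by the tool carry_out, never from a script. Its argument "moves" is a list of rows, each a list of 3 entries, a list of its own where there are three numbers: the turn, a rotation vector about the tool's x, y, z in degrees, then the shift along the tool's x, y, z in cm, then the finger opening in cm, from 0 to 8.54. A call has 1 to 5 rows; each row is the pose to reach, as a shift and turn from the pose commanded when the call began, along the tool's axes at that moment; what a row does not reach only later rows make up. A row lasts 1/8 s, in which the tool goes at most 62.5 mm and 10.7 degrees, less where a joint would pass 70% of its speed; a pose out of reach is approached as far as the arm can. A call with a gripper value outside its range is refused whole. The fingers move at their own pace and stop on an object; "newtons" is the grip in N (left out, the last holds). Time passes only in rows, so rows that repeat a pose let the fingers close. It gives the time, the measured TCP pose, the force and the opening at its end, in the units of the state.
- bot.get_obs(): the state, without advancing time (a new reading comes with each control period).
- bot.read_camera(name): name is "scene" or "top" or "wrist"; returns the picture (480x640x3 uint8, red, green, blue); there is no depth.
- bot.camera_info(name): a dict with "vertical_fov" (degrees; the focal length in pixels is half the picture's height over the tangent of half this angle, whatever the lens; pixels are square), "cx", "cy" (the principal point, pixels), "position" and "attitude" of the camera in the world. Camera axes: x right, y up, looking along -z (the intrinsics and any distortion apply to the point x, -y, -z); pixel columns grow to the right and rows downward; lengths in m; the calibration is good to about 2 mm. A picture is of the moment at which its call begins: read the wrist's pose just before it. camera_info takes no time and is no camera call; for the wrist camera it gives the pose at the moment of the call.
- bot.hand_in(): hands the job in, once; it reports no verdict.
Trained networks look in the newest picture that a camera, given by its name, has taken for a name from the list of things; names that differ only in an ending like _2 or _b are one class to them, and where a whole thing is asked for, a point or a joint stands for the part that bears it (a point fixed in the world has none). Each returns a list of dicts, best first, with "score" (0 to 1); they miss things now and then, are a little off and sometimes report something else, mostly with a low value. They report only what shows in the picture. A call takes as long as a camera call. They do not tell look-alikes from the thing itself.
- bot.silhouettes(label, camera): "region" (480x640 bool, what is visible of it) and "location" ([column, row] in pixels, amid what is visible of it).
The state is a dict: "t": time; "q": joint angles; "joint_vel": joint speeds; "joint_torque": joint torques, N m; "eef_pos": TCP position; "tool_rot": TCP orientation; "contact_force": force on the tool from outside, world axes, zero at the start; "torque": the same for the moment, N m; "gripper_width": opening from 0.0 (shut) to 1.0 (fully open).
Only numpy, scipy, OpenCV 4.12 (cv2) and the standard library are available. Lean on these libraries where they do the work, as an engineer would, in place of code of your own. Each camera call takes 0.05 s, during which the arm holds its last target. There are 200 camera calls.

## Working session

There is one attempt and no reset: what is moved stays moved. The work goes in short steps, Python scripts to look and compute and a tool call to move; the robot and the scene stay as the last step left them, time stands still between calls to the robot, and variables do not carry over. Pictures are saved under pics/ and viewed, about 8 in all and at most 12, crops included, and the job is handed in when it is done.

Besides the shell and the picture viewer there is one more tool, called as name(argument=value, ...), one argument or row to a line, values as JSON. carry_out: Moves the arm, as the interface text tells. Its arguments: {"type":"object","properties":{"moves":{"type":"array"},"newtons":{"type":"number"}},"required":["moves"]}

```bash
mkdir -p pics
cat > h.py <<'E'
import numpy as np, cv2
from scipy.spatial.transform import Rotation as R
from station import bot
def rot(a):
    a=np.array(a,float)
    return a if a.shape==(3,3) else R.from_quat(a[[1,2,3,0]]).as_matrix()
def pix2world(info,uv,z):
    f=240/np.tan(np.radians(info["vertical_fov"])/2)
    uv=np.atleast_2d(uv).astype(float)
    K=np.array([[f,0,info["cx"]],[0,f,info["cy"]],[0,0,1]])
    d=info.get("distortion")
    p=cv2.undistortPoints(uv[:,None],K,np.array(d,float) if d is not None else None)[:,0]
    ray=np.c_[p[:,0],-p[:,1],-np.ones(len(p))]@rot(info["attitude"]).T
    c=np.array(info["position"]); s=(z-c[2])/ray[:,2]
    return c+ray*s[:,None]
def save(n,im): cv2.imwrite("pics/"+n+".png",im[:,:,::-1])
E
python3 - <<'E'
from h import *
print(bot.get_obs())
for c in ("top","scene"):
    print(bot.camera_info(c)); im=bot.read_camera(c); save(c+"0",im)
    for l,z in (("reader",.03),("stand",.06),("pad_top",.08)):
        for d in bot.silhouettes(l,c):
            print(c,l,round(d["score"],2),np.round(d["location"]),d["region"].sum(),np.round(pix2world(bot.camera_info(c),d["location"],z)[0],3))
print(bot.camera_info("wrist"))
E
```

```text
{'t': 0.0, 'q': array([ 1.07889677,  0.47775574,  0.02235076,  1.55647749, -0.01152248,
        1.10929511, -0.08310015]), 'joint_vel': array([ 0.00033175,  0.00105776,  0.00106673,  0.00037615, -0.0002905 ,
       -0.00051601, -0.00027458]), 'joint_torque': array([-9.73539718e-04, -5.96460772e+01,  1.60763741e+00, -2.81199574e+01,
        1.24432016e-02,  9.40080383e-03,  2.78248336e-05]), 'eef_pos': array([ 0.25252373, -0.62536742,  0.24734465]), 'tool_rot': array([-8.74027246e-04,  9.81643142e-01,  1.90724735e-01, -2.30085261e-04]), 'contact_force': array([0.31226576, 0.13338956, 0.6839744 ]), 'torque': array([ 0.02628503, -0.02807387, -0.03090454]), 'gripper_width': 0.9973398097189095}
{'vertical_fov': 47.344275629593156, 'cx': 313.4668066510757, 'cy': 238.71647423608033, 'position': array([0.24020847, 0.09465622, 1.50936186]), 'attitude': array([ 0.70393736,  0.06696513, -0.06837837, -0.70378424])}
top reader 0.66 [241. 253.] 321 [0.487 0.291 0.03 ]
top reader 0.61 [267. 278.] 299 [0.418 0.218 0.03 ]
top reader 0.57 [469. 289.] 1498 [ 0.388 -0.33   0.03 ]
top stand 0.81 [140. 25
[... 200 characters left out ...]
v': 47.402857274253904, 'cx': 322.46172002152247, 'cy': 239.65393274502213, 'position': array([-0.60286696,  0.62118259,  0.73711177]), 'attitude': array([-0.47583663, -0.27244098,  0.43586156,  0.7137087 ])}
scene reader 0.79 [297. 292.] 485 [0.385 0.236 0.03 ]
scene stand 0.75 [204. 281.] 1568 [0.466 0.433 0.06 ]
scene stand 0.62 [142. 305.] 1822 [0.417 0.574 0.06 ]
scene pad_top 0.82 [206. 261.] 284 [0.517 0.415 0.08 ]
scene pad_top 0.57 [136. 284.] 371 [0.473 0.577 0.08 ]
{'vertical_fov': 69.99999353766188, 'cx': 317.7967583048465, 'cy': 241.00422201934612, 'position': array([ 0.31816736, -0.59973212,  0.37418017]), 'attitude': array([ 0.82044925, -0.11677015,  0.07921785, -0.55403276])}
```

Run:
```python
import cv2,numpy as np
t=cv2.imread("pics/top0.png"); s=cv2.imread("pics/scene0.png")
a=cv2.resize(t[170:380,60:560],None,fx=1.6,fy=1.6,interpolation=3)
b=cv2.resize(s[180:400,60:560],None,fx=1.6,fy=1.6,interpolation=3)
cv2.imwrite("pics/v1.png",a); cv2.imwrite("pics/v2.png",t[:,:])
c=np.vstack([a[:280],b[:320]]);cv2.imwrite("pics/v1.png",c)
```

```text
(no output)
```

View pics/v1.png

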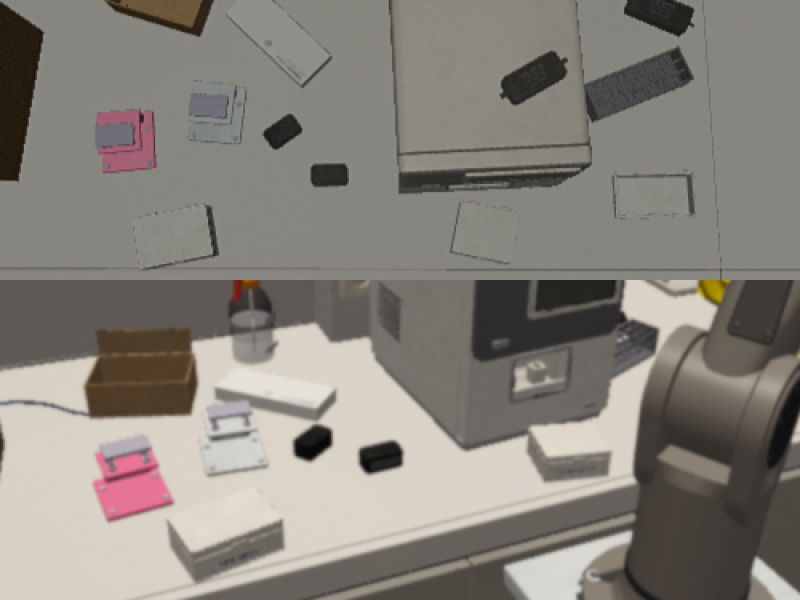

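View pics/top0.png

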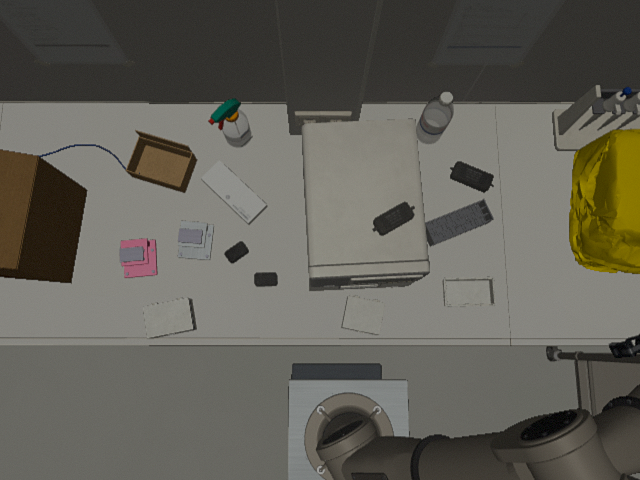

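Readers: the near one is at top-image pixel (266,279), about (0.42, 0.22), 0.47 m from the base. The far one is at (236,252), 0.57 m away. The near one is meant. The aluminium stand is at (195,240), and the pink one at (138,257) is the decoy. The stand's front points to about -x. I'll swing over the analyser (334 mm tall) and look from close by with the wrist camera.

```bash
cat >> h.py <<'E'
def Rt(th): # tool down, tool y at azimuth th (deg)
    t=np.radians(th); y=np.array([np.cos(t),np.sin(t),0]); z=np.array([0,0,-1.]); return np.c_[np.cross(y,z),y,z]
def rows(wps, base=None):
    """wps: (x,y,z,theta deg); prints rows relative to base pose (p,R), default measured"""
    if base is None:
        o=bot.get_obs(); base=(np.array(o["eef_pos"]),rot(o["tool_rot"]))
    p,Q=base
    for x,y,z,th in wps:
        rv=np.degrees(R.from_matrix(Q.T@Rt(th)).as_rotvec()); s=Q.T@(np.array([x,y,z])-p)*100
        print([list(np.round(rv,1)),list(np.round(s,2)),8.5])
def pol(r,a,z,th): t=np.radians(a); return (r*np.cos(t),r*np.sin(t),z,th)
E
python3 - <<'E'
from h import *
W=[pol(.66,-68,.31,-68),pol(.63,-66,.365,-66),pol(.60,-62,.41,-62),pol(.58,-57,.45,-57),pol(.56,-51,.48,-51),
pol(.53,-45,.5,-46),pol(.51,-38.5,.5,-41),pol(.5,-32,.5,-36),pol(.5,-25,.5,-31),pol(.5,-18,.5,-26),
]
rows(W)
print()
th=[]
W2=[pol(.5,-11,.5,-21),pol(.5,-4,.5,-16),pol(.5,3,.5,-11),pol(.5,10,.5,-6),pol(.5,17,.5,-2),
pol(.49,23,.48,0),pol(.48,27,.43,0),pol(.475,27.5,.37,0),pol(.471,27.5,.31,0),pol(.471,27.5,.27,0)]
w=W[4]; rows(W[5:],(np.array(w[:3]),Rt(w[3])))
w=W[9]; print();rows(W2[:5],(np.array(w[:3]),Rt(w[3])))
w=W2[4]; print();rows(W2[5:],(np.array(w[:3]),Rt(w[3])))
E
```

```text
[[np.float64(-0.0), np.float64(0.0), np.float64(-0.0)], [np.float64(0.01), np.float64(-1.49), np.float64(-6.18)], 8.5]
[[np.float64(-0.0), np.float64(0.0), np.float64(-2.0)], [np.float64(2.21), np.float64(-4.54), np.float64(-11.68)], 8.5]
[[np.float64(-0.0), np.float64(-0.0), np.float64(-6.0)], [np.float64(6.28), np.float64(-7.83), np.float64(-16.18)], 8.5]
[[np.float64(-0.0), np.float64(-0.0), np.float64(-11.0)], [np.float64(11.08), np.float64(-10.57), np.float64(-20.18)], 8.5]
[[np.float64(-0.0), np.float64(-0.0), np.float64(-17.0)], [np.float64(16.38), np.float64(-13.95), np.float64(-23.18)], 8.5]
[[np.float64(-0.0), np.float64(-0.0), np.float64(-22.0)], [np.float64(20.72), np.float64(-18.72), np.float64(-25.18)], 8.5]
[[np.float64(-0.0), np.float64(-0.0), np.float64(-27.0)], [np.float64(25.12), np.float64(-23.12), np.float64(-25.18)], 8.5]
[[np.float64(-0.0), np.float64(-0.0), np.float64(-32.0)], [np.float64(29.4), np.float64(-27.06), np.float64(-25.18)], 8.5]
[[np.float64(-0.0), np.float64(-0.0), np.float64(-37.0)], [np.float64(34.11), np.float64(-30.94), np.float64(-25.18)], 8.
[... 1196 characters left out ...]
np.float64(0.0), np.float64(0.0), np.float64(-24.0)], [np.float64(27.14), np.float64(-12.95), np.float64(0.0)], 8.5]

[[np.float64(0.0), np.float64(0.0), np.float64(-2.0)], [np.float64(4.43), np.float64(-2.87), np.float64(2.0)], 8.5]
[[np.float64(0.0), np.float64(0.0), np.float64(-2.0)], [np.float64(6.99), np.float64(-5.29), np.float64(7.0)], 8.5]
[[np.float64(0.0), np.float64(0.0), np.float64(-2.0)], [np.float64(7.11), np.float64(-5.93), np.float64(13.0)], 8.5]
[[np.float64(0.0), np.float64(0.0), np.float64(-2.0)], [np.float64(6.91), np.float64(-6.28), np.float64(19.0)], 8.5]
[[np.float64(0.0), np.float64(0.0), np.float64(-2.0)], [np.float64(6.91), np.float64(-6.28), np.float64(23.0)], 8.5]
```

carry_out(
  moves=[
    [[0, 0, 0], [0, -1.5, -6], 8.5],
    [[0, 0, -2], [2.2, -4.5, -11.5], 8.5],
    [[0, 0, -6], [6.2, -7.8, -16], 8.5],
    [[0, 0, -11], [11, -10.5, -20], 8.5],
    [[0, 0, -17], [16.4, -14, -23.2], 8.5],
  ],
)

```text
t: 1.02
eef_pos: [0.3404, -0.4512, 0.4708]
tool_rot: [0.001, 0.942, 0.335, 0.0]
contact_force: [1.1, -0.9, 0.7]
gripper_width: 0.997
```

carry_out(
  moves=[
    [[0, 0, -5], [5.5, -3.3, -2], 8.5],
    [[0, 0, -10], [11, -6.2, -2], 8.5],
    [[0, 0, -15], [16.3, -8.7, -2], 8.5],
    [[0, 0, -20], [21.9, -11.1, -2], 8.5],
    [[0, 0, -25], [27.2, -14, -2], 8.5],
  ],
)

```text
t: 1.65
eef_pos: [0.4638, -0.1704, 0.4889]
tool_rot: [0.0, 0.847, 0.531, 0.0]
contact_force: [1.6, -0.8, -0.7]
gripper_width: 0.994
```

carry_out(
  moves=[
    [[0, 0, -5], [6, -1.2, 0], 8.5],
    [[0, 0, -10], [11.8, -3.2, 0], 8.5],
    [[0, 0, -15], [17.3, -5.8, 0], 8.5],
    [[0, 0, -20], [22.4, -9, 0], 8.5],
    [[0, 0, -24], [27.1, -13, 0], 8.5],
  ],
)

```text
t: 2.28
eef_pos: [0.4649, 0.1301, 0.4887]
tool_rot: [0.0, 0.719, 0.695, 0.0]
contact_force: [1.1, 0.5, 0.2]
gripper_width: 0.995
```

carry_out(
  moves=[
    [[0, 0, -2], [4.4, -2.9, 2], 8.5],
    [[0, 0, -2], [7, -5.3, 7], 8.5],
    [[0, 0, -2], [7.1, -5.9, 13], 8.5],
    [[0, 0, -2], [6.9, -6.3, 19], 8.5],
    [[0, 0, -2], [6.9, -6.3, 21], 8.5],
  ],
)

```text
t: 2.9
eef_pos: [0.4025, 0.198, 0.2755]
tool_rot: [-0.001, 0.707, 0.707, -0.003]
contact_force: [0.0, -0.9, -0.0]
gripper_width: 0.998
```

Run:
```python
from h import *
o=bot.get_obs(); print(o["t"],o["eef_pos"],o["tool_rot"],o["joint_vel"].round(3))
i=bot.camera_info("wrist"); im=bot.read_camera("wrist"); save("w1",im); print(i)
for l,z in (("reader",.015),("reader_window",.015),("stand",.03),("pad_top",.082)):
    for d in bot.silhouettes(l,"wrist"):
        print(l,round(d["score"],2),np.round(d["location"]),d["region"].sum(),np.round(pix2world(i,d["location"],z)[0],3))
```

```text
2.9 [0.40254674 0.19803658 0.27547194] [-6.43543912e-04  7.06996408e-01  7.07212301e-01 -2.53507729e-03] [-0.072  0.171  0.     0.145  0.162 -0.321 -0.163]
{'vertical_fov': 69.99999353766188, 'cx': 317.7967583048465, 'cy': 241.00422201934612, 'position': array([0.40292683, 0.26876655, 0.40129513]), 'attitude': array([ 9.89868371e-01, -1.41961234e-01,  2.75833166e-03,  8.48721818e-05])}
reader 0.91 [331. 183.] 1972 [0.415 0.223 0.015]
reader 0.85 [404. 106.] 2548 [0.492 0.304 0.015]
reader_window 0.74 [336. 185.] 1832 [0.421 0.221 0.015]
reader_window 0.63 [408. 105.] 2552 [0.495 0.304 0.015]
stand 0.91 [442.  18.] 3405 [0.518 0.38  0.03 ]
```

View pics/w1.png

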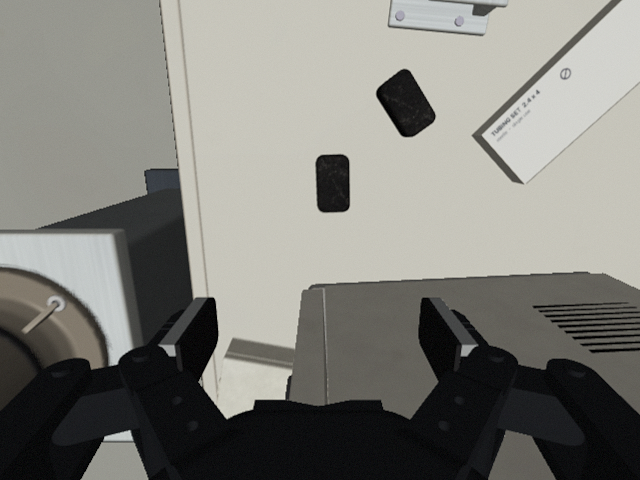

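The wrist picture shows the near reader at (333,183), its long side along world y, and the far one at (406,103). The stand's front foot edge is at (440,15), and the analyser is below. I need the window side, so I'll enlarge the scene view.

Run:
```python
from h import *
im=bot.read_camera("scene"); 
c=im[235:315,180:330]; c=cv2.resize(c,None,fx=5,fy=5,interpolation=cv2.INTER_CUBIC)
c=np.clip(c.astype(float)**.6*255**.4,0,255).astype(np.uint8); save("s2",c)
i=bot.camera_info("wrist"); im=bot.read_camera("wrist")
for d in bot.silhouettes("reader","wrist"):
    r=d["region"].astype(np.uint8); cs=max(cv2.findContours(r,0,2)[0],key=cv2.contourArea)[:,0].astype(np.float32)
    w=pix2world(i,cs,.028)[:,:2]; b=cv2.minAreaRect((w*1000).astype(np.float32)); print(d["score"],d["location"],b)
print(bot.get_obs()["eef_pos"])
```

```text
0.95 [325.9, 186.0] ((415.62652587890625, 223.0422821044922), (35.44170379638672, 61.3079948425293), 1.0922279357910156)
0.8 [398.4, 109.2] ((489.3348388671875, 302.9454040527344), (40.480594635009766, 62.210472106933594), 35.883705139160156)
[0.40547404 0.19985704 0.28000902]
```

View pics/s2.png

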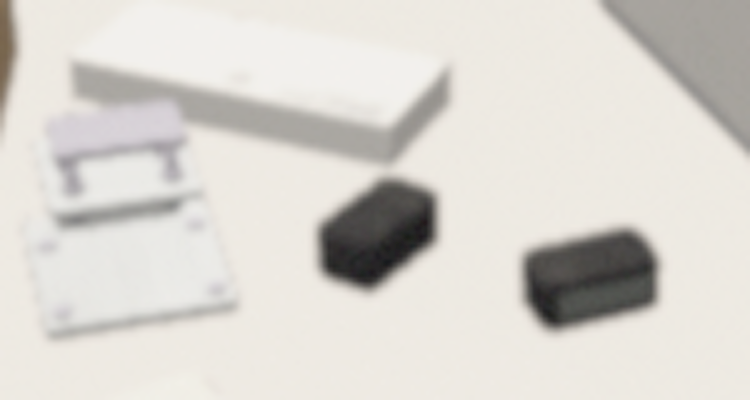

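The near reader's grey window panel faces world -x, and so does the stand's open front, so no half turn is needed. I'll go above it at about (0.4156, 0.223), yaw about 1°.

carry_out(
  moves=[
    [[0, 0, -1], [1.2, 0.5, 5], 6],
    [[0, 0, -1], [2.3, 1, 10], 6],
    [[0, 0, -1], [2.3, 1, 14], 6],
    [[0, 0, -1], [2.3, 1, 15], 6],
    [[0, 0, -1], [2.3, 1, 15], 6],
  ],
  newtons=60,
)

```text
t: 3.92
eef_pos: [0.4152, 0.2227, 0.1294]
tool_rot: [0.0, 0.701, 0.713, 0.0]
contact_force: [1.1, 0.3, 0.7]
gripper_width: 0.702
```

```bash
cat >> h.py <<'E'
def rect(l,z,show=True):
    i=bot.camera_info("wrist"); im=bot.read_camera("wrist")
    for d in bot.silhouettes(l,"wrist"):
        r=d["region"].astype(np.uint8); cs=max(cv2.findContours(r,0,2)[0],key=cv2.contourArea)[:,0].astype(np.float32)
        w=pix2world(i,cs,z)[:,:2]; print(l,round(d["score"],2),np.round(d["location"]),[np.round(v,1) for v in cv2.minAreaRect((w*1000).astype(np.float32))])
    return im
E
python3 - <<'E'
from h import *
o=bot.get_obs(); print(o["t"],o["eef_pos"],o["tool_rot"],o["joint_vel"].round(3),o["q"].round(2))
im=rect("reader",.028); save("w2",im)
E
```

```text
3.925 [0.41520541 0.2226792  0.1294112 ] [6.99482992e-05 7.01049720e-01 7.13112348e-01 2.52064560e-04] [ 0.009 -0.027 -0.012 -0.02  -0.007  0.005  0.003] [-0.03  0.39 -0.71  2.1   0.37  0.77 -0.95]
reader 0.76 [318. 242.] [array([416.4, 224.5]), array([36. , 65.4]), np.float64(2.0)]
reader 0.72 [437. 127.] [array([489.6, 303.7]), array([41.9, 62.7]), np.float64(36.1)]
```

View pics/w2.png

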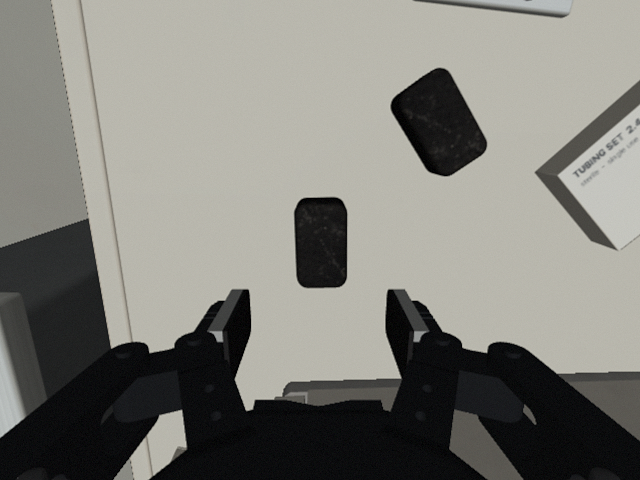

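The reader is at (321,243), centred between the jaws in x and square with them. I'll descend and grip.

carry_out(
  moves=[
    [[0, 0, 0], [0, 0.1, 5], 6],
    [[0, 0, 0], [0, 0.1, 9], 6],
    [[0, 0, 0], [0, 0.1, 10.7], 6],
    [[0, 0, 0], [0, 0.1, 10.7], 6],
    [[0, 0, 0], [0, 0.1, 10.7], 2.5],
  ],
  newtons=60,
)

```text
t: 4.65
eef_pos: [0.4168, 0.2232, 0.0232]
tool_rot: [0.0, 0.701, 0.713, 0.001]
contact_force: [-0.1, -0.3, 0.6]
gripper_width: 0.504
```

carry_out(
  moves=[
    [[0, 0, 0], [0, 0, 0], 2.5],
    [[0, 0, 0], [0, 0, 0], 2.5],
    [[0, 0, 0], [0, 0, 0], 2.5],
    [[0, 0, 0], [0, 0, 0], 2.5],
  ],
  newtons=60,
)

```text
t: 5.15
eef_pos: [0.4169, 0.2232, 0.0236]
tool_rot: [0.001, 0.701, 0.713, 0.002]
contact_force: [-1.6, -1.1, 7.2]
gripper_width: 0.41
```

carry_out(
  moves=[
    [[0, 0, 0], [0, 0, -2], 2.5],
    [[0, 0, 0], [0, 0, -5], 2.5],
    [[0, 0, 0], [0, 0, -10], 2.5],
    [[0, 0, 0], [0, 0, -15], 2.5],
    [[0, 0, 0], [2, 2, -20], 2.5],
  ],
)

```text
t: 5.78
eef_pos: [0.4344, 0.2414, 0.2241]
tool_rot: [0.001, 0.701, 0.713, -0.001]
contact_force: [1.5, 0.5, -1.8]
gripper_width: 0.414
```

carry_out(
  moves=[
    [[0, 0, 0], [3, 2.5, -2], 2.5],
    [[0, 0, 0], [6, 5, -2.5], 2.5],
    [[0, 0, 0], [9, 7.5, -2.5], 2.5],
    [[0, 0, 0], [10, 8.3, -2.5], 2.5],
    [[0, 0, 0], [10, 8.3, -2.5], 2.5],
  ],
)

```text
t: 6.4
eef_pos: [0.5163, 0.3443, 0.2469]
tool_rot: [-0.0, 0.701, 0.713, -0.0]
contact_force: [-0.4, -0.0, -2.0]
gripper_width: 0.41
```

Run:
```python
from h import *
o=bot.get_obs(); print(o["t"],o["eef_pos"],o["tool_rot"],o["joint_vel"].round(3),o["q"].round(2),o["contact_force"],o["gripper_width"])
im=rect("pad_top",.082); save("w3",im); rect("stand",.03); rect("reader",o["eef_pos"][2]+.006)
```

```text
6.4 [0.51627457 0.34434586 0.24693404] [-1.89229556e-04  7.00752515e-01  7.13404423e-01 -7.79328851e-05] [ 0.017 -0.018  0.002  0.036 -0.003  0.     0.002] [-0.15  0.49 -0.74  1.65  0.36  1.14 -0.96] [-0.43135175 -0.03730505 -2.01683718] 0.41024683982879245
pad_top 0.86 [327. 130.] [array([524.7, 420.9]), array([61.6, 36.8]), np.float64(85.1)]
pad_top 0.71 [95. 67.] [array([340.4, 466.8]), array([ 94.3, 108.1]), np.float64(11.2)]
stand 0.92 [272.   6.] [array([481.4, 523.9]), array([93.7, 12.9]), np.float64(0.9)]
stand 0.79 [328. 134.] [array([525.6, 420.2]), array([84.5, 96.9]), np.float64(85.2)]
reader 0.95 [282. 229.] [array([503.1, 382.5]), array([14. ,  9.4]), np.float64(26.6)]
reader 0.69 [317. 311.] [array([515.5, 347.1]), array([35.3, 67.7]), np.float64(1.9)]
```

View pics/w3.png

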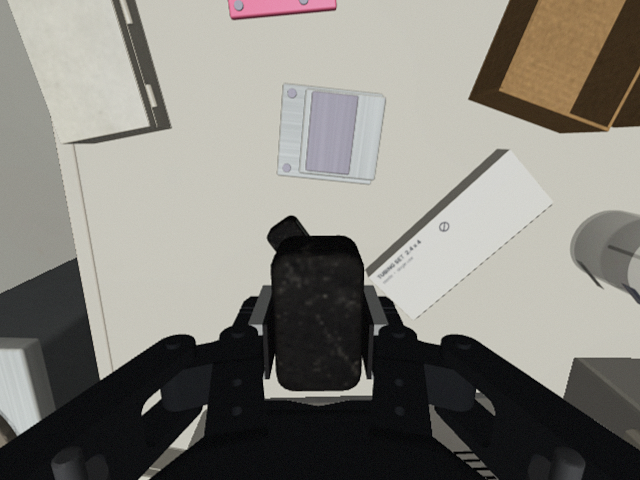

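The pad is at (331,132), yaw about -4.9°. Its open front, the foot with screws, is on the left (-x), and the reader is held squarely. I'll turn by 5.9° and go lower beside the pad for a close comparison.

carry_out(
  moves=[
    [[0, 0, 2], [0.7, 0.1, 3], 2.5],
    [[0, 0, 4], [1.5, 0.3, 6], 2.5],
    [[0, 0, 5.9], [2.2, 0.5, 9], 2.5],
    [[0, 0, 5.9], [2.2, 0.5, 10.3], 2.5],
    [[0, 0, 5.9], [2.2, 0.5, 10.3], 2.5],
  ],
)

```text
t: 7.32
eef_pos: [0.521, 0.3655, 0.1432]
tool_rot: [0.0, 0.737, 0.676, -0.001]
contact_force: [0.0, 0.3, -0.8]
gripper_width: 0.408
```

Run:
```python
from h import *
o=bot.get_obs(); print(o["t"],o["eef_pos"],o["tool_rot"],o["joint_vel"].round(3),o["contact_force"])
im=rect("pad_top",.082); save("w4",im); rect("stand",.03); rect("reader",o["eef_pos"][2]+.006)
```

```text
7.325 [0.52095452 0.36551162 0.14324939] [ 4.98130079e-05  7.36613641e-01  6.76313299e-01 -8.14333967e-04] [ 0.006 -0.024 -0.011 -0.026 -0.003  0.008  0.001] [ 0.00439634  0.34061915 -0.77833163]
pad_top 0.67 [316. 163.] [array([525. , 421.2]), array([61. , 36.7]), np.float64(85.2)]
stand 0.75 [191.   6.] [array([469.8, 519. ]), array([11.2, 64.1]), np.float64(85.0)]
stand 0.59 [316. 163.] [array([527.1, 420.5]), array([86.3, 96.8]), np.float64(85.5)]
reader 0.71 [317. 311.] [array([521.5, 369.4]), array([68.3, 35.9]), np.float64(85.6)]
```

View pics/w4.png

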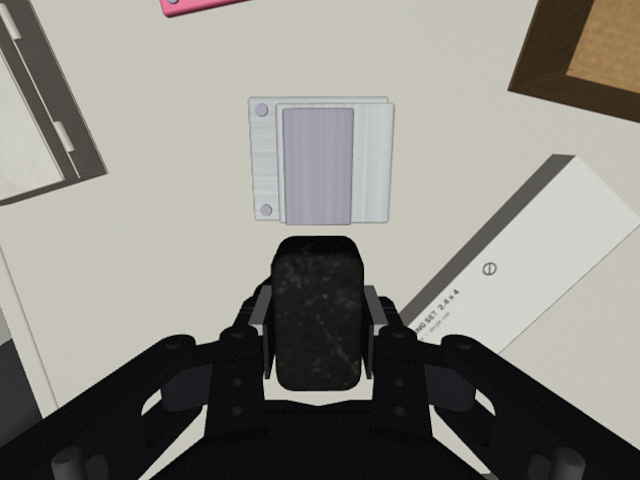

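carry_out(
  moves=[
    [[0, 0, 0], [2, 0, 0], 2.5],
    [[0, 0, 0], [4.5, -0.1, 0], 2.5],
    [[0, 0, 0], [5.6, -0.1, 1], 2.5],
    [[0, 0, 0], [5.6, -0.1, 2.8], 2.5],
    [[0, 0, 0], [5.6, -0.1, 2.8], 2.5],
  ],
)

```text
t: 8.25
eef_pos: [0.5242, 0.4199, 0.1127]
tool_rot: [0.0, 0.737, 0.676, -0.003]
contact_force: [0.3, 0.2, -1.0]
gripper_width: 0.412
```

Run:
```python
from h import *
o=bot.get_obs(); print(o["t"],o["eef_pos"],o["tool_rot"],o["joint_vel"].round(3),o["contact_force"])
im=bot.read_camera("wrist"); save("w5",im); s=bot.read_camera("scene")
c=cv2.resize(s[225:305,150:260],None,fx=5,fy=5,interpolation=3); save("s5",np.hstack([cv2.resize(im[180:420,200:440],(400,400)),c[:400,:400]]))
```

```text
8.25 [0.52421464 0.41994744 0.11269983] [ 4.19542764e-04  7.36901484e-01  6.75994871e-01 -2.63855426e-03] [ 0.014 -0.025 -0.011 -0.02  -0.008  0.014  0.007] [ 0.32767933  0.18909485 -1.04016084]
```

View pics/s5.png

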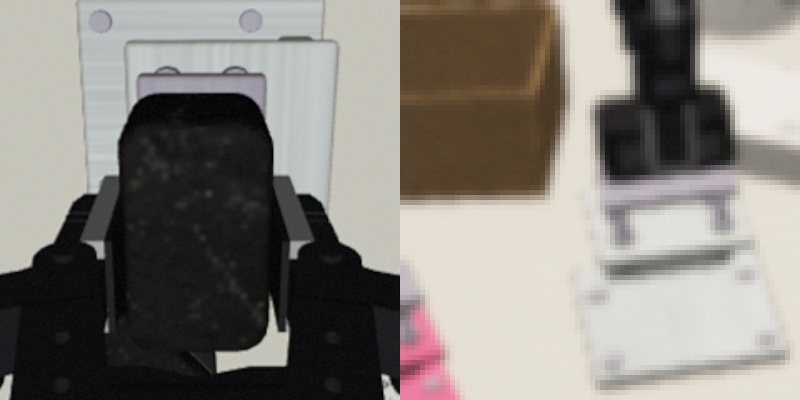

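The close view shows the reader about 1 mm short of the pad in both x and y, otherwise square. I'll correct that and go down in small steps.

carry_out(
  moves=[
    [[0, 0, 0], [0.1, 0.1, 0.2], 2.5],
    [[0, 0, 0], [0.1, 0.1, 0.4], 2.5],
    [[0, 0, 0], [0.1, 0.1, 0.4], 2.5],
    [[0, 0, 0], [0.1, 0.1, 0.4], 2.5],
  ],
)

```text
t: 8.85
eef_pos: [0.5262, 0.4231, 0.1119]
tool_rot: [0.0, 0.737, 0.676, 0.0]
contact_force: [-1.0, -0.4, -1.0]
gripper_width: 0.409
```

carry_out(
  moves=[
    [[0, 0, 0], [0, 0, 0.2], 2.5],
    [[0, 0, 0], [0, 0, 0.4], 2.5],
    [[0, 0, 0], [0, 0, 0.4], 2.5],
    [[0, 0, 0], [0, 0, 0.4], 2.5],
  ],
)

```text
t: 9.35
eef_pos: [0.5261, 0.4231, 0.1077]
tool_rot: [-0.0, 0.737, 0.676, 0.0]
contact_force: [-0.1, 0.0, -1.9]
gripper_width: 0.41
```

carry_out(
  moves=[
    [[0, 0, 0], [-0.2, -0.07, 0], 2.5],
    [[0, 0, 0], [-0.2, -0.07, 0], 2.5],
    [[0, 0, 0], [-0.2, -0.07, 0], 2.5],
    [[0, 0, 0], [-0.2, -0.07, 0], 2.5],
  ],
)

```text
t: 9.85
eef_pos: [0.5253, 0.4212, 0.1078]
tool_rot: [0.0, 0.737, 0.676, 0.0]
contact_force: [-0.5, 0.7, -1.8]
gripper_width: 0.409
```

Run:
```python
from h import *
o=bot.get_obs(); print(o["t"],o["eef_pos"],o["tool_rot"],o["joint_vel"].round(3),o["contact_force"])
im=bot.read_camera("wrist"); s=bot.read_camera("scene"); t=bot.read_camera("top")
save("s6",np.hstack([cv2.resize(im[180:420,200:440],(400,400)),cv2.resize(s[235:295,180:240],(400,400),interpolation=3)]))
```

```text
9.85 [0.52529854 0.42115396 0.10775542] [1.01628019e-05 7.36772551e-01 6.76140671e-01 3.22778448e-05] [-0.003 -0.001 -0.001  0.001  0.001  0.002  0.002] [-0.49834426  0.74034014 -1.77790278]
```

View pics/s6.png

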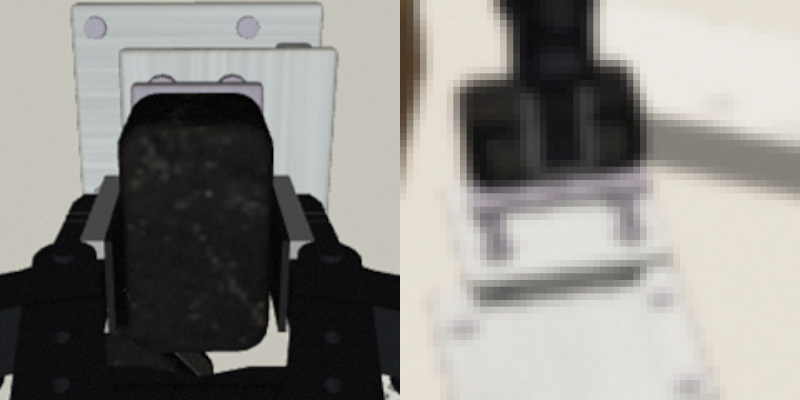

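Run:
```python
from h import *
o=bot.get_obs(); i=bot.camera_info("wrist"); p=o["eef_pos"]; Q=rot(o["tool_rot"])
def edge(row,z,col=318):
    return (Q.T@(pix2world(i,[col,row],z)[0]-p)*1000).round(2)
print("reader front edge in tool frame, z bottom/mid/top:",[edge(236.4,p[2]+d) for d in (-.0236,-.018,.0064)])
print("pad front edge", edge(229.2,.0817))
print("reader rear top edge", edge(180+351*.6,p[2]+.0064), edge(180+351*.6,p[2]+.0034))
print("pad sides",[edge(233,.0817,200+c*.6) for c in (132,263)],"reader sides",[edge(180+200*.6,p[2]+.0064,200+c*.6) for c in (120,272)])
im=bot.read_camera("wrist")
print(im[222:246,318].sum(1), im[380:398,318].sum(1))
```

```text
reader front edge in tool frame, z bottom/mid/top: [array([29.15, -0.21, 23.6 ]), array([30.69, -0.21, 18.  ]), array([37.41, -0.2 , -6.4 ])]
pad front edge [31.9  -0.21 26.01]
reader rear top edge [-29.13  -0.25  -6.4 ] [-31.63  -0.25  -3.4 ]
pad sides [array([ 30.11, -18.02,  26.01]), array([30.09, 18.04, 26.01])] reader sides [array([ 12.19, -17.81,  -6.4 ]), array([12.17, 17.07, -6.4 ])]
[580 591 591 581 593 601 514 306 240 369 454 476 504 358  28  31  28  30
  28  29  10  24  25  27] [66 61 74 64 77 84 77 69 72 63 62 67 89 95 88 98 88 87]
```

carry_out(
  moves=[
    [[0, 0, 0], [0.12, 0.03, 0], 2.5],
    [[0, 0, 0], [0.12, 0.03, 0.1], 2.5],
    [[0, 0, 0], [0.12, 0.03, 0.3], 2.5],
    [[0, 0, 0], [0.12, 0.03, 0.5], 2.5],
    [[0, 0, 0], [0.12, 0.03, 0.5], 2.5],
  ],
)

```text
t: 10.68
eef_pos: [0.5257, 0.4224, 0.103]
tool_rot: [0.0, 0.737, 0.676, 0.0]
contact_force: [-0.8, 0.1, 1.8]
gripper_width: 0.408
```

carry_out(
  moves=[
    [[0, 0, 0], [0, 0, 0.1], 2.5],
    [[0, 0, 0], [0, 0, 0.1], 2.5],
  ],
)

```text
t: 10.92
eef_pos: [0.5257, 0.4224, 0.102]
tool_rot: [0.0, 0.737, 0.676, 0.0]
contact_force: [-1.0, -1.2, 3.1]
gripper_width: 0.409
```

carry_out(
  moves=[
    [[0, 0, 0], [0, 0, 0.15], 2.5],
    [[0, 0, 0], [0, 0, 0.3], 2.5],
    [[0, 0, 0], [0, 0, 0.3], 2.5],
    [[0, 0, 0], [0, 0, 0.3], 2.5],
  ],
)

```text
t: 11.42
eef_pos: [0.5257, 0.4225, 0.0994]
tool_rot: [0.0, 0.737, 0.676, 0.0]
contact_force: [-1.6, -2.3, 7.5]
gripper_width: 0.411
```

Run:
```python
from h import *
o=bot.get_obs(); print(o["t"],o["eef_pos"],o["tool_rot"],o["contact_force"],o["torque"])
i=bot.camera_info("wrist"); p=o["eef_pos"]; Q=rot(o["tool_rot"])
im=bot.read_camera("wrist"); s=bot.read_camera("scene")
print(im[215:250,318].sum(1))
save("s7",np.hstack([cv2.resize(im[180:420,200:440],(400,400)),cv2.resize(s[235:295,180:240],(400,400),interpolation=3)]))
F=[]
for _ in range(5): bot.read_camera("wrist"); F.append(bot.get_obs()["contact_force"][2])
print(np.round(F,2))
```

```text
11.425 [0.52572449 0.42245083 0.09937681] [1.31282892e-04 7.36741189e-01 6.76174809e-01 1.76760225e-04] [-1.60067766 -2.33111017  7.5157278 ] [-0.48844461  0.46774917 -0.01739353]
[380 490 552 571 590 589 580 584 596 591 578 587 586 594 588 590 595 521
 309 252 206  77  34  26  17  18  27  22  30  28  13  25  20  25  19]
[7.39 7.24 7.5  7.88 8.47]
```

View pics/s7.png

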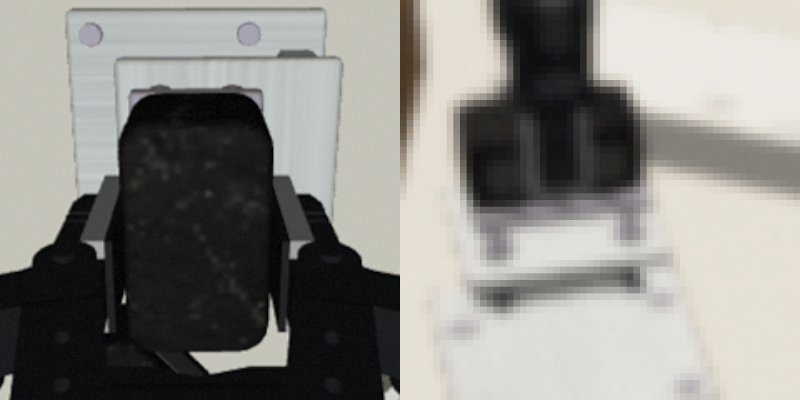

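Pressing: measured 7.5 to 8.5 N against a free reading of about -1.5 N, with 5.9 mm sink. The edges are flush to about 1 mm and the window faces the open front. I'll go 0.5 mm further and hold.

carry_out(
  moves=[
    [[0, 0, 0], [0, 0, 0.05], 2.5],
    [[0, 0, 0], [0, 0, 0.05], 2.5],
    [[0, 0, 0], [0, 0, 0.05], 2.5],
    [[0, 0, 0], [0, 0, 0.05], 2.5],
    [[0, 0, 0], [0, 0, 0.05], 2.5],
  ],
)

```text
t: 12.4
eef_pos: [0.5257, 0.4225, 0.0989]
tool_rot: [0.0, 0.737, 0.676, 0.0]
contact_force: [-2.5, -2.6, 7.8]
gripper_width: 0.414
```

carry_out(
  moves=[
    [[0, 0, 0], [0, 0, 0], 2.5],
    [[0, 0, 0], [0, 0, 0], 2.5],
    [[0, 0, 0], [0, 0, 0], 2.5],
    [[0, 0, 0], [0, 0, 0], 2.5],
    [[0, 0, 0], [0, 0, 0], 2.5],
  ],
)

```text
t: 13.02
eef_pos: [0.5258, 0.4224, 0.099]
tool_rot: [0.0, 0.737, 0.676, 0.0]
contact_force: [-1.8, -2.4, 8.5]
gripper_width: 0.413
```

carry_out(
  moves=[
    [[0, 0, 0], [0, 0, 0], 2.5],
    [[0, 0, 0], [0, 0, 0], 2.5],
    [[0, 0, 0], [0, 0, 0], 2.5],
    [[0, 0, 0], [0, 0, 0], 2.5],
    [[0, 0, 0], [0, 0, 0], 2.5],
  ],
)

```text
t: 13.65
eef_pos: [0.5257, 0.4224, 0.099]
tool_rot: [0.0, 0.737, 0.676, 0.0]
contact_force: [-2.8, -2.3, 9.2]
gripper_width: 0.411
```

carry_out(
  moves=[
    [[0, 0, 0], [0, 0, 0], 2.5],
    [[0, 0, 0], [0, 0, 0], 2.5],
    [[0, 0, 0], [0, 0, 0], 2.5],
    [[0, 0, 0], [0, 0, 0], 2.5],
    [[0, 0, 0], [0, 0, 0], 2.5],
  ],
)

```text
t: 14.28
eef_pos: [0.5257, 0.4225, 0.099]
tool_rot: [0.0, 0.737, 0.676, 0.0]
contact_force: [-2.0, -2.3, 7.3]
gripper_width: 0.413
```

carry_out(
  moves=[
    [[0, 0, 0], [0, 0, 0], 2.5],
    [[0, 0, 0], [0, 0, 0], 2.5],
    [[0, 0, 0], [0, 0, 0], 2.5],
    [[0, 0, 0], [0, 0, 0], 2.5],
    [[0, 0, 0], [0, 0, 0], 2.5],
  ],
)

```text
t: 14.9
eef_pos: [0.5257, 0.4225, 0.099]
tool_rot: [0.0, 0.737, 0.676, 0.0]
contact_force: [-1.6, -2.3, 8.0]
gripper_width: 0.404
```

carry_out(
  moves=[
    [[0, 0, 0], [0, 0, 0], 2.5],
    [[0, 0, 0], [0, 0, 0], 2.5],
    [[0, 0, 0], [0, 0, 0], 2.5],
    [[0, 0, 0], [0, 0, 0], 2.5],
    [[0, 0, 0], [0, 0, 0], 2.5],
  ],
)

```text
t: 15.52
eef_pos: [0.5257, 0.4225, 0.099]
tool_rot: [0.0, 0.737, 0.676, 0.0]
contact_force: [-1.7, -2.3, 7.4]
gripper_width: 0.415
```

carry_out(
  moves=[
    [[0, 0, 0], [0, 0, 0], 2.5],
    [[0, 0, 0], [0, 0, 0], 2.5],
    [[0, 0, 0], [0, 0, 0], 2.5],
    [[0, 0, 0], [0, 0, 0], 2.5],
    [[0, 0, 0], [0, 0, 0], 2.5],
  ],
)

```text
t: 16.15
eef_pos: [0.5257, 0.4225, 0.099]
tool_rot: [0.0, 0.737, 0.676, 0.0]
contact_force: [-2.7, -2.5, 9.5]
gripper_width: 0.404
```

Run:
```python
from h import *
o=bot.get_obs(); print(o["t"],o["eef_pos"],o["contact_force"].round(1),o["joint_vel"].round(3)); print(bot.hand_in())
```

```text
16.15 [0.52574487 0.42246346 0.09896879] [-2.7 -2.5  9.5] [ 0.002 -0.001 -0.001 -0.001 -0.001 -0.     0.   ]
the job is handed in; nothing more can be done
None
```

I gripped the near reader at 60 N and lifted it. I then set it on the aluminium stand's sprung pad with its window to the open front (-x). It was held under a steady push for about 4.7 s, and I handed the job in while still gripping and pressing. `hand_in()` gives no verdict, so the result is not confirmed.

Last checks:
- **Push:** the force reading was 7.3 to 9.5 N. The free-hanging reading was about -1 to -2 N, so the push is about 9.5 N. The tool had gone down about 6.3 mm past the expected contact height, so the springs were well short of bottoming.
- **Alignment:** the tool is level, and its yaw of -4.9° matches the pad's measured -4.8°. Across the short side the reader is centred within about 0.5 mm.
- **Less certain:** along the long side the error is between -0.4 and +1.5 mm, because the reader's rounded edges hide its true outline. That is still inside the 3.5 mm limit.
- **Unexplained:** a steady sideways force of about 3 N showed while pressing. I did not find its cause; nothing moved under it.
- **Not checked:** I took no final picture of the bystanders. No contact with them was planned, and I saw no unexpected force reading on the way.

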